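# Lock the spice rack's end stop

### The job

Close up the row in the spice rack: push the wooden end stop along with a fingertip until it and the four jars stand snug against the far end wall with no gaps left. Then lock it there: stroke the black wing nut round clockwise by its wings, stroke after stroke, until it is tight. Only push with light fingertip touches, gripping nothing. The jars are only pushed along by the stop: do not lift or topple them or touch them yourself, and leave the timer and the cup alone.

Things in the scene. Friction and masses are not known exactly. Their poses are not given: they have to be found in the camera images.
- rack: open beech spice rack fixed on the worktop, 380 mm long (its y -195 to +185 mm), 70 mm deep (its x); origin on the worktop under the trough's middle. x points to the rear panel, y along the row to the closed left end, z up; right end open. Trough 52 mm wide, floor 10 mm high; rear panel 100 mm high, inner face x = +26 mm; front lip 28 mm high, x -26 to -32 mm.
- rack_end (a point): middle of the inner face of the rack's left end wall (at rack y = +170 mm; the wall is 70 mm high), 40 mm above the worktop
- stop (a joint): travel (m) of the brown wooden end stop along the rack; 0 = far right, grows as it is pushed left (rack +y) towards the jars. Block 86 mm long (y), 64 mm deep, its top 65 mm above the worktop; slides against about 1 N and cannot come off. About 0.074 with jars, stop and end wall all touching. It slides freely only while the wing nut is loose.
- stop_push (a point): centre of the stop's flat right end face (facing rack -y, away from the jars), 50 mm above the worktop; pushing here towards rack +y closes up the row
- wing_nut (a joint): angle (rad) of the black wing nut on the stop; grows when turned clockwise seen from above, which tightens it (it sinks 3 mm per turn). Starts loose, 0 to 1.2; turns against about 0.05 N m; its washer seats at about 6.5, then it stiffens to about 0.1 N m at the end stop, 7.3; tight from 6.65. It stays where it is left.
- nut_axis (a point): point on the upright stud's axis that carries the wing nut, 80 mm above the worktop, 34 mm in front of the rear panel's inner face and 56 mm from the stop's face that meets the jars; moves with the stop. The stud's tip stands 106 mm above the worktop; the nut's hub is 25 mm across at its foot, 17 mm between the wings.
- wing_a (a point): outer end of one of the two opposite wings, 29 mm from the nut's axis. Each wing is an upright ear 7.5 mm thick reaching 6 to 29 mm out; near its end it spans from 6 mm below to 10 mm above this point. 10 mm or more of air lies under the wing's end over the stop's top. Only 5 mm remain between wing and rear panel: no room for a finger behind the nut.
- wing_b (a point): outer end of the other wing, 180 degrees from wing_a, same size
- jar_0_mid (a point): spice jar (red lid, brown label), loose in the trough, 45 mm diameter at the lid (the glass 42 mm), 106 mm tall, 110 g; this point is on its axis half-way up (63 mm above the worktop while it stands in the rack); z axis up when upright. The four jars stand in any order.
- jar_1_mid (a point): spice jar (red lid, green label), loose in the trough, 45 mm diameter at the lid (the glass 42 mm), 106 mm tall, 110 g; this point is on its axis half-way up (63 mm above the worktop while it stands in the rack); z axis up when upright. The four jars stand in any order.
- jar_2_mid (a point): spice jar (red lid with orange top, dark label), loose in the trough, 45 mm diameter at the lid (the glass 42 mm), 106 mm tall, 110 g; this point is on its axis half-way up (63 mm above the worktop while it stands in the rack); z axis up when upright. The four jars stand in any order.
- jar_3_mid (a point): spice jar (red lid with black top, dark label), loose in the trough, 45 mm diameter at the lid (the glass 42 mm), 106 mm tall, 110 g; this point is on its axis half-way up (63 mm above the worktop while it stands in the rack); z axis up when upright. The four jars stand in any order.
- kitchen_timer: red kitchen timer, 60 mm wide, 50 mm high, loose on the worktop to the right; origin at its underside; a bystander
- espresso_cup: espresso cup, 62 mm wide, 50 mm high, loose on the worktop at the right front; origin at its underside; a bystander
Mind the look-alikes: they are no part of the job. What is shaped like the part that bears jar_0_mid but blue, purple or turquoise is not meant.

How it is judged:
On the way, in this order (a step that is already met when the one before it is completed fails the run):
1. the stop has been pushed up and the row of jars is snug, the nut still loose (value of joint stop above 0.071 m and value of joint wing_nut below 6.3 rad), for 0.1 s.
2. the wing nut is tight with the row still snug (value of joint stop above 0.071 m and value of joint wing_nut above 6.65 rad), for 0.2 s.
At the end, for the whole second after the job is handed in: the stop's travel exceeds 0.071 m (less than about 3 mm of slack left in the whole row), the wing nut stands at more than 6.65 rad (tight), both at rest, and all four jars stand upright (within 0.12 rad) on the floor of the trough between the end wall and the stop (all of step 2 and velocity of joint wing_nut between -0.05 and 0.05 rad/s and linear speed of stop below 0.005 m/s and angle between each of jar_0_mid, jar_1_mid, jar_2_mid, jar_3_mid's own z axis and vertical below 0.12 rad and y of each of jar_0_mid, jar_1_mid, jar_2_mid, jar_3_mid in the frame of rack above 0 m and x of jar_0_mid in the frame of rack between -0.008 and 0.008 m and z of each of jar_0_mid, jar_1_mid, jar_2_mid, jar_3_mid in the frame of rack below 0.068 m and x of jar_1_mid in the frame of rack between -0.008 and 0.008 m and x of jar_2_mid in the frame of rack between -0.008 and 0.008 m and x of jar_3_mid in the frame of rack between -0.008 and 0.008 m); the robot touches nothing.
It fails at once if the stop or its wing nut is gripped or forced hard instead of pushed lightly (contact force between the fingers and stop above 35 N).
It fails at once if a jar is lifted or toppled (z of any of jar_0_mid, jar_1_mid, jar_2_mid, jar_3_mid in the frame of rack above 0.073 m or angle between any of jar_0_mid, jar_1_mid, jar_2_mid, jar_3_mid's own z axis and vertical above 0.35 rad).
It fails at once if the robot touches a jar (contact force between any of the arm, the fingers and jar_0 above 1 N or contact force between any of the arm, the fingers and jar_1 above 1 N or contact force between any of the arm, the fingers and jar_2 above 1 N or contact force between any of the arm, the fingers and jar_3 above 1 N).
It fails at once if the timer or the cup is disturbed (distance of any of kitchen_timer, espresso_cup from where it was at the start of the episode above 0.015 m).
It also fails if it takes over 66 s, if anything falls off the work surface, if the arm or the gripper's body presses on something with over 40 N, if the wrist force passes 120 N, or if a joint passes its speed limit or range.

### The arm

A 6-joint arm with a two-finger parallel gripper is mounted at the origin on a cart in front of the work surface, level with it; the furniture and walls round the work are solid. World frame = base frame: x ahead of the robot, y to its left, z up, the work surface at z = 0. Lengths are in m, angles in rad, forces in N, time in s.
With the tool pointing down it reaches from about 0.25 to 0.775 m from the base axis. Payload 4 kg.
Tool frame: the origin (TCP) lies midway between the tips of the shut fingers; the grasp point (between the pads) lies grip_point_offset behind it (grip_point_offset is the distance from the TCP to the grasp point, in m); z points along the fingers, y is the line along which they close (so a half turn about z gives the same grasp; the last joint's range is limited). The gripper opens to 94 mm and grips with 3 to 60 N. Pads are 16 mm wide; open, the fingers measure 119 mm over their backs; the gripper's body (75 mm by 177 mm) begins 78 mm behind the grasp point.
Start: joints at [-1.345, 0.087, 1.371, -0, 1.684, -0.103], TCP at [0.178, -0.521, 0.206] pointing down, gripper open.
Joint ranges: [-3.1, 3.1], [-0.76, 2.03], [0.27, 2.55], [-1.08, 4.22], [0.17, 2.65], [-2.57, 2.57]. Speed limits (rad/s): [2.79, 2.79, 3.14, 3.14, 3.14, 3.14].

### API

Orientations are given as [roll, pitch, yaw] about the fixed x, y, z axes, in that order (R = Rz(yaw) Ry(pitch) Rx(roll)).
In Python, from bench import * gives the robot as it stands. The module is installed in compiled form; this text tells all that it offers.
- The arm moves only by the tool apply_moves, never from a script. Its argument "commands" is a list of rows, each a list of 7 numbers: the turn, a rotation vector about the world's x, y, z in rad, then the shift along the world's x, y, z in m, then the opening in per cent of the stroke, from 0 (shut) to 100 (fully open). In form: [[ax, ay, az, x, y, z, jaw], ...]. A call has exactly 5 rows; each row is the pose to reach, as a shift and turn from the pose commanded when the call began; what a row does not reach only later rows make up. A row lasts 1/10 s, in which the tool goes at most 50 mm and 8.59 degrees, less where a joint would pass 70% of its speed; a pose out of reach is approached as far as the arm can. A call with a gripper value outside its range is refused whole. The fingers move at their own pace and stop on an object; the grip force is fixed at half the most. Time passes only in rows, so rows that repeat a pose let the fingers close, or fill a call up. It gives the time, the measured TCP pose, the force, the opening and the grip force at its end, in the units of the state.
- get_obs(): the state, without advancing time (a new reading comes with each control period).
- snapshot(name): name is "scene" or "top"; returns a dict with "pixels" (480x640x3 uint8, red, green, blue), "vertical_fov" (degrees; the focal length in pixels is half the picture's height over the tangent of half this angle, whatever the lens; pixels are square), "cx", "cy" (the principal point, pixels), "k1" (the pictures are not rectified: a ray, as slopes to the right and down, at radius r is drawn at 1 + k1 r^2 times it, then the intrinsics apply), "rvec" (rotation vector, rad) and "tvec" (3), from world to camera coordinates, as OpenCV has them. Camera axes: x right, y down, z forward; pixel columns grow to the right and rows downward; lengths in m; the calibration is good to about 2 mm. A picture is of the moment at which its call begins. There is no depth.
- close_job(): hands the job in; it is judged then, once.
Trained networks look in the newest picture that a camera, given by its name, has taken for a name from the list of things; names that differ only in an ending like _2 or _b are one class to them, and where a whole thing is asked for, a point or a joint stands for the part that bears it (a point fixed in the world has none). Each returns a list of dicts, best first, with "score" (0 to 1); they miss things now and then, are a little off and sometimes report something else, mostly with a low value. They report only what shows in the picture. A call takes as long as a camera call. They do not tell look-alikes from the thing itself.
- masks_of(camera, query): "mask" (480x640 bool, what is visible of it) and "extent" ([left, top, right, bottom] in pixels, round what is visible of it).
- place_of(camera, query): "pixel" ([column, row] in pixels: a listed point, or the origin of a listed thing).
The state is a dict: "time": time; "joint_positions": joint angles; "qvel": joint speeds; "joint_torque": joint torques, N m; "tool_pos": TCP position; "ee_rot": TCP orientation; "wrist_force": force on the tool from outside, world axes, zero at the start; "wrist_torque": the same for the moment, N m; "width": finger opening in m; "finger_force": force on a finger pad.
Only numpy, scipy, OpenCV 4.12 (cv2) and the standard library are available. Lean on these libraries where they do the work, as an engineer would, in place of code of your own. Each camera call takes 0.05 s, during which the arm holds its last target. There are 200 camera calls.

## Working session

There is one attempt and no reset: what is moved stays moved. The work goes in short steps, Python scripts to look and compute and a tool call to move; the robot and the scene stay as the last step left them, time stands still between calls to the robot, and variables do not carry over. Pictures are saved under pics/ and viewed, at most 10 in all, crops included, and the job is handed in when it is done.

Besides the shell and the picture viewer there is one more tool, called after ">>>" by a JSON object that holds its "api" and its "payload". apply_moves: Moves the arm, as the interface text tells. Its arguments: {"type":"object","properties":{"commands":{"type":"array"}},"required":["commands"]}

```bash
mkdir -p pics; cat > h.py <<'E'
from bench import *
import numpy as np, cv2
def snap(n):
    s=snapshot(n); f=240/np.tan(np.radians(s["vertical_fov"])/2)
    s["K"]=np.array([[f,0,s["cx"]],[0,f,s["cy"]],[0,0,1]]); s["d"]=np.array([s["k1"],0,0,0,0.])
    s["R"]=cv2.Rodrigues(np.array(s["rvec"],float))[0]; s["t"]=np.array(s["tvec"],float); return s
def ray(s,px):
    u=cv2.undistortPoints(np.array([[px]],float),s["K"],s["d"])[0,0]
    return -s["R"].T@s["t"], s["R"].T@np.array([u[0],u[1],1])
def onz(s,px,z):
    c,d=ray(s,px); return c+d*(z-c[2])/d[2]
def tri(s1,p1,s2,p2):
    c1,d1=ray(s1,p1);c2,d2=ray(s2,p2)
    k=np.linalg.lstsq(np.c_[d1,-d2],c2-c1,rcond=None)[0]
    a,b=c1+k[0]*d1,c2+k[1]*d2; return (a+b)/2,np.linalg.norm(a-b)
def proj(s,P):
    return cv2.projectPoints(np.array(P,float).reshape(-1,3),np.array(s["rvec"],float),s["t"],s["K"],s["d"])[0][:,0]
def save(s,n): cv2.imwrite("pics/"+n,s["pixels"][:,:,::-1])
E
python3 - <<'E'
from h import *
S={n:snap(n) for n in("scene","top")}
for n in S: save(S[n],n+"0.png"); print(n,-S[n]["R"].T@S[n]["t"])
for q in["rack","rack_end","stop_push","nut_axis","wing_a","jar_0_mid","kitchen_timer","espresso_cup"]:
    for n in S:
        print(q,n,[(np.round(r["pixel"],1).tolist(),round(r["score"],2)) for r in place_of(n,q)][:6])
o=get_obs();print(o)
E
```

```text
scene [0.09699244 0.72214403 1.03392114]
top [ 0.41018509 -0.12530705  1.21897323]
rack scene [([280.3, 302.6], 0.91)]
rack top [([243.0, 212.5], 0.9)]
rack_end scene [([251.5, 344.8], 0.66)]
rack_end top [([177.8, 224.0], 0.89)]
stop_push scene [([303.1, 251.4], 0.55)]
stop_push top [([299.4, 206.7], 0.59)]
nut_axis scene [([302.3, 249.0], 0.7), ([389.2, 207.8], 0.62)]
nut_axis top [([289.2, 208.0], 0.92)]
wing_a scene [([308.1, 253.2], 0.49), ([297.9, 245.5], 0.42)]
wing_a top [([292.3, 198.1], 0.61), ([281.9, 215.9], 0.56)]
jar_0_mid scene [([306.6, 333.4], 0.97), ([199.8, 316.8], 0.92), ([342.5, 339.0], 0.82), ([252.3, 336.2], 0.71), ([290.4, 359.7], 0.6)]
jar_0_mid top [([177.2, 257.8], 0.93), ([183.9, 219.3], 0.82), ([220.1, 290.6], 0.79), ([179.7, 169.3], 0.69), ([212.3, 258.1], 0.58)]
kitchen_timer scene [([388.7, 205.5], 0.76), ([300.9, 250.0], 0.52)]
kitchen_timer top [([417.4, 244.6], 0.59)]
espresso_cup scene [([430.1, 202.6], 0.96)]
espresso_cup top [([454.7, 284.2], 0.81)]
{'time': 0.9, 'joint_positions': array([-1.34511546e+00,  8.71677264e-02,  1.37066520e+00,  5.38427813e-05,
        1.68358504e+00, -1.03097903e-01]), 'qvel': array([-1.07194622e-03,  7.52551170e-04, -2.12789696e-04,  3.17783426e-05,
       -1.56127574e-03, -5.14323451e-04]), 'joint_torque': array([ 1.16864358e-03, -3.40032792e+01, -3.02602494e+01,  7.18840538e-02,
        2.34856631e-02,  3.03779380e-06]), 'tool_pos': array([ 0.17761112, -0.52057238,  0.20554121]), 'ee_rot': array([ 3.14141339e+00, -3.52377786e-05,  3.28784841e-01]), 'wrist_force': array([ 0.0906793 ,  0.21635396, -0.30906941]), 'wrist_torque': array([ 0.01348087, -0.00874899,  0.00034757]), 'finger_force': 0.0, 'width': 0.09412168675283043}
```

View pics/top0.png

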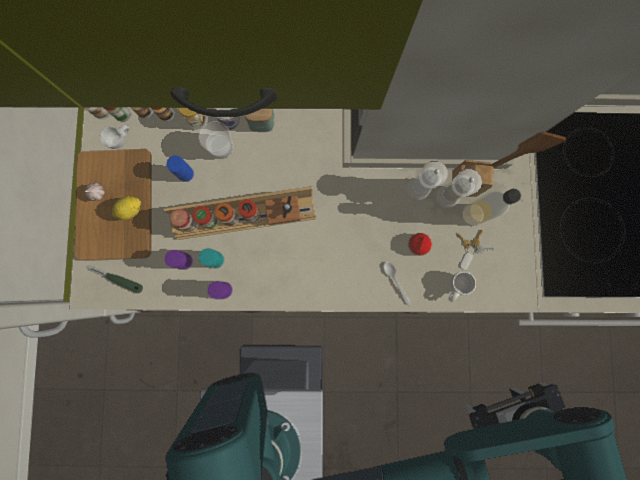

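View pics/scene0.png

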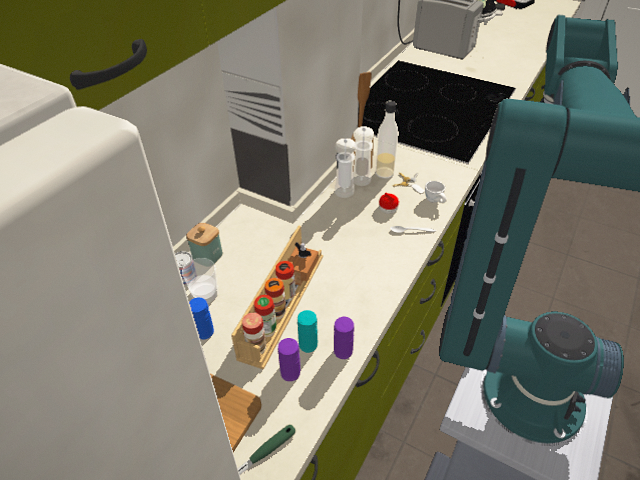

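```bash
python3 - <<'E'
from h import *
A=cv2.imread("pics/top0.png")[150:260,160:350];B=cv2.imread("pics/scene0.png")[190:380,190:420]
cv2.imwrite("pics/c1.png",cv2.resize(A,(760,440),interpolation=cv2.INTER_CUBIC))
cv2.imwrite("pics/c2.png",cv2.resize(B,(690,570),interpolation=cv2.INTER_CUBIC))
s=snap("scene");t=snap("top")
for q,a,b in[("end",(251.5,344.8),(177.8,224)),("rack",(280.3,302.6),(243,212.5)),("push",(303.1,251.4),(299.4,206.7)),("nut",(302.3,249),(289.2,208)),("w1",(308.1,253.2),(281.9,215.9)),("w2",(297.9,245.5),(292.3,198.1)),("w1x",(308.1,253.2),(292.3,198.1)),("timer",(388.7,205.5),(417.4,244.6)),("cup",(430,202.6),(454.7,284.2))]:
    print(q,*[np.round(x,4) for x in tri(s,a,t,b)])
print(onz(t,(243,212.5),0),onz(s,(280.3,302.6),0))
print(onz(t,(177.8,224),.04),onz(s,(251.5,344.8),0.04))
E
```

```text
end [0.5808 0.2194 0.0519] 0.0
rack [0.6181 0.056  0.0037] 0.0059
push [ 0.634  -0.096   0.0442] 0.0074
nut [ 0.6219 -0.0715  0.0811] 0.004
w1 [ 0.5969 -0.0549  0.0936] 0.001
w2 [ 0.6453 -0.0803  0.076 ] 0.0034
w1x [ 0.635  -0.0848  0.0539] 0.0343
timer [ 0.5336 -0.4161  0.011 ] 0.0045
cup [ 0.4328 -0.5195 -0.0125] 0.0047
[0.6215211  0.05769329 0.        ] [0.61701916 0.05289845 0.        ]
[0.58256341 0.2228775  0.04      ] [0.58669184 0.21326363 0.04      ]
```

The top picture shows the rack running from (165,222) to (315,203). The red-lidded jars stand in it at (180,217), (203,214), (225,212) and (248,209), and the stop with the black nut is at (287,208). The look-alikes stand outside the rack: blue at (180,168), purple at (178,259) and (220,290), turquoise at (211,258). The timer is at (420,244) and the cup at (464,283). I'll zoom in to confirm.

View pics/c1.png

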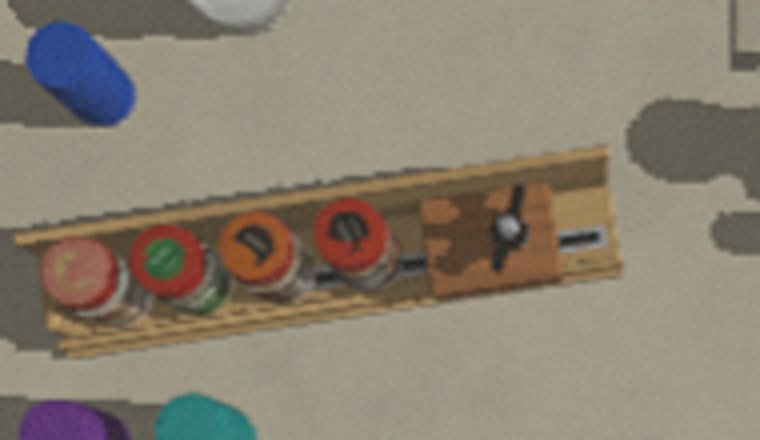

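View pics/c2.png

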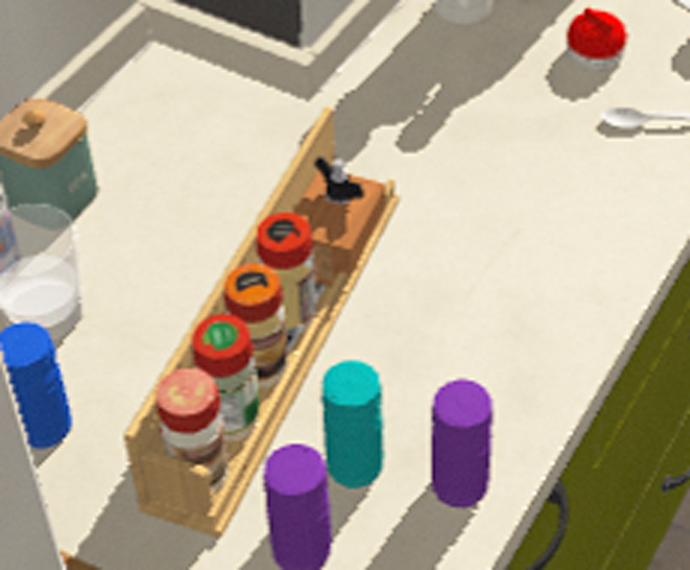

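The crops confirm it: the four red-lidded jars (lid colours pale-brown, green, orange and black) stand inside the rack, and the blue, purple and turquoise ones are outside. I'll fit the rack pose from corners.

```bash
cat > fit.py <<'E'
from h import *
from scipy.optimize import least_squares
import pickle
S={n:snap(n) for n in("scene","top")}
T=lambda p:(160+p[0]/4,150+p[1]/4); C=lambda p:(190+p[0]/3,190+p[1]/3)
st=None
obs=[("top",T((609,154)),(.026,-.195,.1),0),("top",T((621,270)),(-.032,-.195,.028),0),
("scene",C((333,116)),(.026,-.195,.1),0),("scene",C((217,535)),(-.032,.185,.0),0),("scene",C((397,192)),(-.032,-.195,.028),0),("scene",C((148,460)),(.026,.185,.07),0),
("top",T((60,352)),(-.032,.185,.028),0),
("top",T((422,200)),(.026,.056,.065),1),("top",T((550,184)),(.026,-.030,.065),1),("top",T((560,283)),(-.038,-.030,.065),1),("top",T((437,299)),(-.038,.056,.065),1),
("top",T((510,226)),(-.008,0,.106),1),("scene",C((338,168)),(-.008,0,.106),1)]
def W(p,P,m):
    x,y=P[0],P[1]+m*p[3]; c,s=np.cos(p[2]),np.sin(p[2]); return [p[0]+c*x-s*y,p[1]+s*x+c*y,P[2]]
def res(p): return np.concatenate([proj(S[n],W(p,P,m))[0]-q for n,q,P,m in obs])
r=least_squares(res,[.61,.05,-.12,-.13],loss="soft_l1")
np.save("rack.npy",r.x)
if __name__=="__main__":
    print(r.x); print(np.round(res(r.x).reshape(-1,2),1))
    print("nut",W(r.x,(-.008,0,.08),1),"push",W(r.x,(-.006,-.03,.05),1),"end",W(r.x,(0,.17,.04),0))
    n=np.array(W(r.x,(-.008,0,.09),1))
    for q in [(520,189),(497,269)]: w=onz(S["top"],T(q),.096); print("wing",w,np.degrees(np.arctan2(*(w-n)[1::-1])),np.linalg.norm((w-n)[:2]))
    for q in [(317,160),(362,188)]: w=onz(S["scene"],C(q),.096); print("wing",w,np.degrees(np.arctan2(*(w-n)[1::-1])),np.linalg.norm((w-n)[:2]))
E
python3 fit.py
```

```text
[ 0.60631461  0.05659678  0.15753584 -0.12516509]
[[ 0.5  1.7]
 [ 0.5 -0.2]
 [ 0.6 -3.8]
 [ 0.3  0.9]
 [-0.1 -4.7]
 [-3.3  0.6]
 [-0.8  0.4]
 [-0.8  0.3]
 [-0.  -0.6]
 [ 1.1 -1.3]
 [-1.1 -0.4]
 [-0.3  0.5]
 [ 0.7 -2.4]]
nut [np.float64(0.618050206593821), np.float64(-0.06827346088484687), 0.08] push [np.float64(0.6247319915071364), np.float64(-0.09758819694663308), 0.05] end [np.float64(0.579644154504668), np.float64(0.22449164463865803), 0.04]
wing [ 0.64491707 -0.07458456  0.096     ] -13.219268496577332 0.027598158616717532
wing [ 0.59355152 -0.06079058  0.096     ] 163.01523482882095 0.025615995280843205
wing [ 0.64138114 -0.06783748  0.096     ] 1.070552079374731 0.02333500168373397
wing [ 0.590387   -0.05779956  0.096     ] 159.26221612046788 0.02957964630677758
```

>>> {"api": "apply_moves", "payload": {"commands": [[0,0,-0.03,0.036,0.031,0,0],[0,0,-0.06,0.072,0.062,0,0],[0,0,-0.09,0.108,0.093,0,0],[0,0,-0.12,0.144,0.124,0,0],[0,0,-0.171,0.18,0.155,0,0]]}}

```text
time: 1.6
tool_pos: [0.3588, -0.3642, 0.2057]
ee_rot: [3.141, -0.0, 0.156]
wrist_force: [-0.0, 0.9, -0.1]
width: 0.0577
finger_force: 0.0
```

>>> {"api": "apply_moves", "payload": {"commands": [[0,0,0,0.036,0.031,0,0],[0,0,0,0.072,0.062,0,0],[0,0,0,0.108,0.093,0,0],[0,0,0,0.144,0.124,0,0],[0,0,0,0.18,0.155,0,0]]}}

```text
time: 2.1
tool_pos: [0.5389, -0.209, 0.2057]
ee_rot: [3.141, -0.0, 0.158]
wrist_force: [-0.0, 0.3, -0.4]
width: 0.0171
finger_force: 0.0
```

>>> {"api": "apply_moves", "payload": {"commands": [[0,0,0,0.036,0.031,0,0],[0,0,0,0.072,0.062,0,0],[0,0,0,0.0926,0.0786,0,0],[0,0,0,0.0926,0.0786,-0.04,0],[0,0,0,0.0926,0.0786,-0.06,0]]}}

```text
time: 2.6
tool_pos: [0.6301, -0.1305, 0.1426]
ee_rot: [-3.14, 0.003, 0.16]
wrist_force: [-0.6, -0.4, -1.1]
width: 0.0004
finger_force: 0.0
```

```bash
cat > look.py <<'E'
from h import *
import sys
def crop(s,c,w,h,k): 
    x,y=int(c[0]-w/2),int(c[1]-h/2); x=max(x,0);y=max(y,0)
    return cv2.resize(s["pixels"][y:y+h,x:x+w,::-1],(w*k,h*k),interpolation=cv2.INTER_CUBIC),(x,y)
def go(name):
    s,t=snap("scene"),snap("top")
    A,a=crop(t,(285,210),100,70,8); B,b=crop(s,(305,245),100,70,8)
    B=B[:600-0]; A=A[:,:]; 
    I=np.vstack([cv2.resize(A,(600,300*70*600//(70*600)) ) if 0 else cv2.resize(A,(428,300)),cv2.resize(B,(428,300))])
    cv2.imwrite("pics/"+name,I); o=get_obs(); 
    print("t",o["time"],"tcp px top",proj(t,o["tool_pos"])[0],"scene",proj(s,o["tool_pos"])[0],"crop origins",a,b,"scale 4.28",o["tool_pos"])
go(sys.argv[1])
E
python3 look.py l1.png
```

```text
t 2.7 tcp px top [312.28986401 200.49305192] scene [312.19944418 217.9240382 ] crop origins (235, 175) (255, 210) scale 4.28 [ 0.62801604 -0.13081969  0.1405315 ]
```

View pics/l1.png

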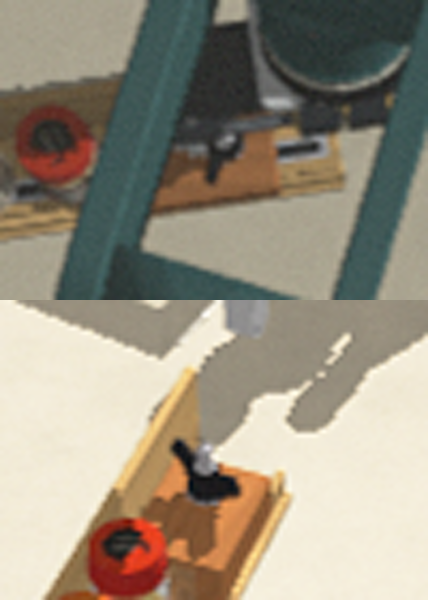

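The top half shows the stop, nut and black-top jar under the arm. In the scene half, the fingertip at about px (313,218) matches the projected TCP, and the nut sits at about (304,249) with wings at (297,244) and (310,255). Next I lower the finger and push.

>>> {"api": "apply_moves", "payload": {"commands": [[0,0,0,0,0,-0.03,0],[0,0,0,0,0,-0.065,0],[0,0,0,0,0,-0.097,0],[0,0,0,0,0,-0.097,0],[0,0,0,-0.001,0.006,-0.097,0]]}}

```text
time: 3.2
tool_pos: [0.6297, -0.1268, 0.0498]
ee_rot: [3.141, -0.001, 0.156]
wrist_force: [-0.3, -0.2, 0.4]
width: 0.0004
finger_force: 0.0
```

>>> {"api": "apply_moves", "payload": {"commands": [[0,0,0,-0.001,0.006,0,0],[0,0,0,-0.002,0.012,0,0],[0,0,0,-0.003,0.019,0,0],[0,0,0,-0.004,0.025,0,0],[0,0,0,-0.005,0.032,0,0]]}}

```text
time: 3.7
tool_pos: [0.6247, -0.0938, 0.0495]
ee_rot: [3.14, -0.002, 0.158]
wrist_force: [0.0, -0.5, 0.4]
width: 0.0007
finger_force: 0.7
```

>>> {"api": "apply_moves", "payload": {"commands": [[0,0,0,-0.001,0.006,0,0],[0,0,0,-0.002,0.012,0,0],[0,0,0,-0.003,0.018,0,0],[0,0,0,-0.004,0.024,0,0],[0,0,0,-0.005,0.03,0,0]]}}

```text
time: 4.2
tool_pos: [0.6194, -0.0637, 0.0487]
ee_rot: [3.141, -0.001, 0.158]
wrist_force: [0.9, -1.4, 1.6]
width: 0.0004
finger_force: 1.1
```

>>> {"api": "apply_moves", "payload": {"commands": [[0,0,0,-0.001,0.005,0,0],[0,0,0,-0.0015,0.009,0,0],[0,0,0,-0.002,0.013,0,0],[0,0,0,-0.0025,0.016,0,0],[0,0,0,-0.003,0.019,0,0]]}}

```text
time: 4.7
tool_pos: [0.6165, -0.046, 0.0487]
ee_rot: [3.139, -0.001, 0.158]
wrist_force: [4.0, -9.2, 1.2]
width: 0.0006
finger_force: 5.3
```

>>> {"api": "apply_moves", "payload": {"commands": [[0,0,0,-0.0003,0.002,0,0],[0,0,0,-0.0006,0.004,0,0],[0,0,0,-0.001,0.006,0,0],[0,0,0,-0.0013,0.008,0,0],[0,0,0,-0.0013,0.008,0,0]]}}

```text
time: 5.2
tool_pos: [0.6165, -0.0457, 0.0489]
ee_rot: [3.125, -0.001, 0.155]
wrist_force: [5.3, -20.9, -0.5]
width: 0.0008
finger_force: 10.7
```

>>> {"api": "apply_moves", "payload": {"commands": [[0,0,0,0.001,-0.006,0,0],[0,0,0,0.002,-0.015,0,0],[0,0,0,0.005,-0.03,0,0],[0,0,0,0.006,-0.035,0.03,0],[0,0,0,0.006,-0.035,0.075,0]]}}

```text
time: 5.7
tool_pos: [0.6177, -0.0719, 0.119]
ee_rot: [-3.137, 0.011, 0.157]
wrist_force: [-0.2, -0.4, -0.1]
width: 0.0002
finger_force: 0.0
```

```bash
python3 - <<'E'
from h import *
s,t=snap("scene"),snap("top")
for q in["nut_axis","wing_a","stop_push"]:
    for n in("scene","top"):
        print(q,n,[(np.round(r["pixel"],1).tolist(),round(r["score"],2)) for r in place_of(n,q)][:3])
cv2.imwrite("pics/l2.png",cv2.resize(s["pixels"][215:365,220:340,::-1],(480,600),interpolation=cv2.INTER_CUBIC))
for P in [(.6078,-.004,.106),(.6087,-.0094,.106)]: print(proj(s,P),proj(t,P))
E
```

```text
nut_axis scene [([292.1, 263.8], 0.68)]
nut_axis top [([264.6, 211.7], 0.97), ([179.2, 225.9], 0.31), ([240.3, 215.5], 0.26)]
wing_a scene [([288.5, 260.1], 0.61), ([300.5, 273.7], 0.6), ([429.6, 202.3], 0.41)]
wing_a top [([267.3, 199.8], 0.6), ([257.5, 223.7], 0.55)]
stop_push scene [([295.5, 266.7], 0.9), ([293.2, 263.4], 0.57)]
stop_push top [([275.8, 210.6], 0.62)]
[[293.29772112 260.94115795]] [[261.37589164 210.79887984]]
[[294.15554898 259.42995719]] [[263.54526199 210.46006023]]
```

View pics/l2.png

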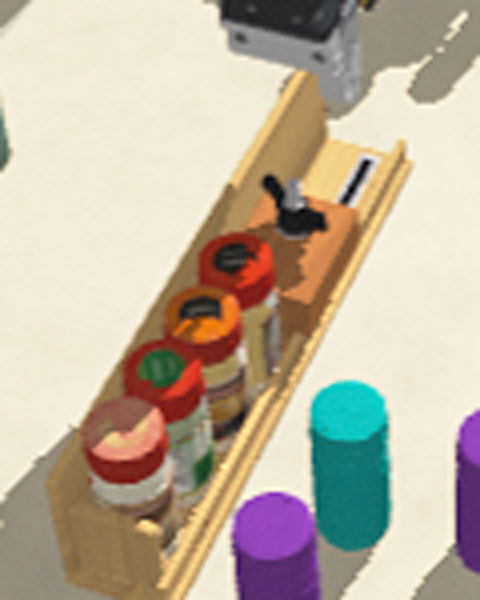

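The row now looks closed, with the lids touching. The stud tip is at about px (293,261) and the wing ends at (288,261) and (301,271).

```bash
python3 - <<'E'
from h import *
s,t=snap("scene"),snap("top")
print(tri(s,(292.1,263.8),t,(264.6,211.7)), onz(t,(264.6,211.7),.08),onz(s,(292.1,263.8),.08),onz(s,(293.2,260.8),.106))
print(tri(s,(288.5,260.1),t,(267.3,199.8)),tri(s,(300.5,273.7),t,(257.5,223.7)))
a,b=onz(t,(267.3,199.8),.088),onz(t,(257.5,223.7),.088);print(a,b,(a+b)/2,np.degrees(np.arctan2(*(b-a)[1::-1])))
a,b=onz(s,(288.5,260.1),.088),onz(s,(300.5,273.7),.088);print(a,b,(a+b)/2,np.degrees(np.arctan2(*(b-a)[1::-1])))
r=masks_of("top","wing_nut")
for m in r[:2]: print(m["score"],m["extent"],m["mask"].sum())
o=get_obs();print(o["tool_pos"],o["time"])
E
```

```text
(array([ 0.61175343, -0.00896813,  0.08807715]), np.float64(0.0064666332651559305)) [ 0.6101431  -0.00945329  0.08      ] [ 0.61944307 -0.01445621  0.08      ] [ 0.60826607 -0.0042886   0.106     ]
(array([ 0.63668482, -0.01763594,  0.0831248 ]), np.float64(0.008089562924944983)) (array([0.57927206, 0.00780294, 0.08570761]), np.float64(0.0023688383291033213))
[ 0.63952498 -0.01651654  0.088     ] [0.57782479 0.00706259 0.088     ] [ 0.60867489 -0.00472698  0.088     ] 159.08531947247778
[ 0.62979118 -0.01465276  0.088     ] [0.57928733 0.00981695 0.088     ] [ 0.60453925 -0.0024179   0.088     ] 154.14926673600044
0.62 [262.2, 208.8, 267.4, 220.7] 32
[ 0.6201289  -0.07166839  0.12193283] 6.25
```

```bash
cat > plan.py <<'E'
import numpy as np,sys
N=np.array([.608,-.0045]);g=.1575
Rk=np.array([[np.cos(g),-np.sin(g)],[np.sin(g),np.cos(g)]])
def c(th,e=0):
    t=np.radians(th);u=np.array([np.cos(t),np.sin(t)]);n=np.array([-u[1],u[0]])
    d=3.75+8*abs(n[0])+12.5*abs(n[1])+e; r=22+4*abs(u[1])
    return N+Rk@(r*u+d*n)/1000
if __name__=="__main__":
    ref=c(150,8)
    print("entry150",ref, "entry270",c(270,6),c(280,6))
    for th in range(290,40,-10):print(th,np.round(c(th),4), np.round((c(th)-ref)*1000,1))
E
python3 plan.py
```

```text
entry150 [ 0.57607714 -0.02072279] entry270 [ 0.62960839 -0.0273941 ] [ 0.63517297 -0.02256866]
290 [ 0.6341 -0.0195] [58.   1.2]
280 [ 0.6295 -0.0245] [53.4 -3.8]
270 [ 0.6237 -0.0283] [47.6 -7.6]
260 [ 0.6214 -0.0307] [45.3 -9.9]
250 [ 0.6184 -0.0327] [ 42.3 -12. ]
240 [ 0.6147 -0.0343] [ 38.6 -13.6]
230 [ 0.6105 -0.0352] [ 34.4 -14.5]
220 [ 0.6058 -0.0352] [ 29.8 -14.4]
210 [ 0.6011 -0.034 ] [ 25.  -13.3]
200 [ 0.5964 -0.0318] [ 20.3 -11.1]
190 [ 0.5922 -0.0284] [16.2 -7.7]
180 [ 0.5888 -0.024 ] [12.7 -3.3]
170 [ 0.585  -0.0216] [ 8.9 -0.8]
160 [ 0.5816 -0.0179] [5.5 2.8]
150 [ 0.5789 -0.0133] [2.9 7.5]
140 [ 0.5774 -0.0077] [ 1.4 13. ]
130 [ 0.5773 -0.0016] [ 1.3 19.1]
120 [0.5788 0.0046] [ 2.7 25.3]
110 [0.5819 0.0105] [ 5.8 31.2]
100 [0.5865 0.0155] [10.4 36.2]
90 [0.5923 0.0193] [16.2 40.1]
80 [0.5946 0.0217] [18.6 42.4]
70 [0.5976 0.0237] [21.6 44.5]
60 [0.6013 0.0253] [25.2 46.1]
50 [0.6055 0.0262] [29.5 46.9]
```

>>> {"api": "apply_moves", "payload": {"commands": [[0,0,0,-0.035,0,0,0],[0,0,0,-0.045,0.035,0,0],[0,0,0,-0.045,0.051,0,0],[0,0,0,-0.045,0.051,-0.025,0],[0,0,0,-0.045,0.051,-0.0435,0]]}}

```text
time: 6.75
tool_pos: [0.5766, -0.0201, 0.0796]
ee_rot: [3.141, -0.001, 0.16]
wrist_force: [-0.5, 0.1, -0.6]
width: 0.0002
finger_force: 0.0
```

>>> {"api": "apply_moves", "payload": {"commands": [[0,0,0,0,0,0,0],[0,0,0,0.002,0.005,0,0],[0,0,0,0.002,0.01,0,0],[0,0,0,0.001,0.016,0,0],[0,0,0,0.002,0.022,0,0]]}}

```text
time: 7.25
tool_pos: [0.578, 0.0013, 0.081]
ee_rot: [3.141, -0.0, 0.158]
wrist_force: [-0.9, -1.2, 0.6]
width: 0.0002
finger_force: 0.7
```

>>> {"api": "apply_moves", "payload": {"commands": [[0,0,0,0.001,0.003,0,0],[0,0,0,0.004,0.009,0,0],[0,0,0,0.008,0.014,0,0],[0,0,0,0.012,0.017,0,0],[0,0,0,0.0145,0.0185,0,0]]}}

```text
time: 7.75
tool_pos: [0.5927, 0.0199, 0.0799]
ee_rot: [3.141, 0.0, 0.158]
wrist_force: [-1.0, -1.8, -0.9]
width: 0.0
finger_force: 0.8
```

>>> {"api": "apply_moves", "payload": {"commands": [[0,0,0,0.0025,0.002,0,0],[0,0,0,0.004,0.003,0,0],[0,0,0,-0.01,0.002,0,0],[0,0,0,-0.012,-0.002,0.025,0],[0,0,0,-0.012,-0.04,0.0435,0]]}}

```text
time: 8.25
tool_pos: [0.5808, -0.017, 0.1242]
ee_rot: [-3.139, -0.002, 0.163]
wrist_force: [0.4, -1.0, 1.7]
width: 0.0003
finger_force: 0.0
```

>>> {"api": "apply_moves", "payload": {"commands": [[0,0,0,0.006,-0.04,0,0],[0,0,0,0.04,-0.045,0,0],[0,0,0,0.0516,-0.045,0,0],[0,0,0,0.0516,-0.045,0,0],[0,0,0,0.0516,-0.045,0,0]]}}

```text
time: 8.75
tool_pos: [0.632, -0.065, 0.1234]
ee_rot: [-3.141, -0.0, 0.158]
wrist_force: [0.1, 0.4, 0.0]
width: 0.0005
finger_force: 0.0
```

```bash
cat > wing.py <<'E'
from h import *
import sys
s,t=snap("scene"),snap("top")
for n,S in(("scene",s),("top",t)):
    r=[x["pixel"] for x in place_of(n,"wing_a")[:3]]
    print(n,np.round(r,1).tolist(),[np.round(onz(S,p,.088)[:2],4).tolist() for p in r])
    if len(r)>1:
        a,b=onz(S,r[0],.088),onz(S,r[1],.088);print("mid",(a+b)/2,"rack angle",(np.degrees(np.arctan2(*(b-a)[1::-1]))-9)%180,np.linalg.norm(a-b))
cv2.imwrite("pics/"+sys.argv[1],cv2.resize(s["pixels"][230:300,255:345,::-1],(720,560),interpolation=cv2.INTER_CUBIC))
o=get_obs();print(o["tool_pos"],o["time"])
E
python3 wing.py w1.png
```

```text
scene [[299.7, 258.3], [287.7, 272.4]] [[0.6085, -0.0338], [0.609, 0.0215]]
mid [ 0.60874967 -0.0061198   0.088     ] rack angle 80.52856598650422 0.05533130527863327
top [[457.0, 283.9], [250.2, 211.0], [273.1, 207.3]] [[0.4297, -0.4939], [0.6103, 0.0263], [0.6202, -0.0316]]
mid [ 0.51999767 -0.23380407  0.088     ] rack angle 61.86227526355253 0.5506645786992426
[ 0.63157008 -0.06493231  0.12377562] 8.95
```

View pics/w1.png

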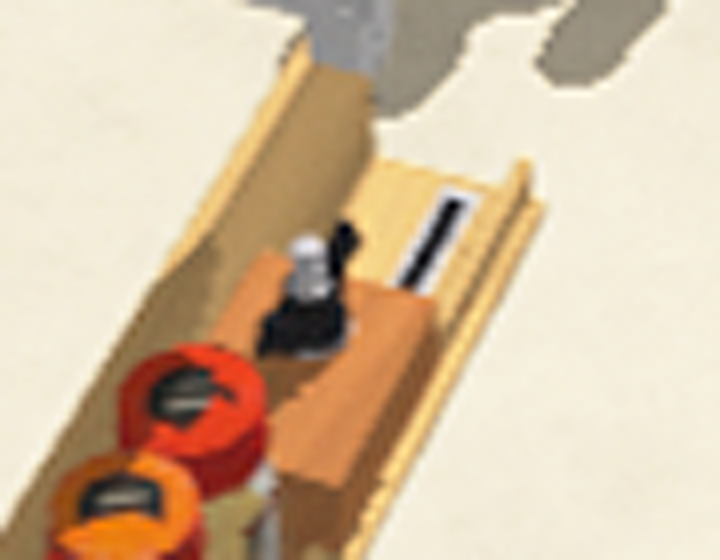

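The wing now lies almost along the row at rack angle ~80° (ends at px (300,258) and (288,272)), so the other wing stands at ~260°. Next comes the second stroke.

>>> {"api": "apply_moves", "payload": {"commands": [[0,0,0,-0.003,0.02,0,0],[0,0,0,-0.003,0.0385,0,0],[0,0,0,-0.003,0.0385,-0.02,0],[0,0,0,-0.003,0.0385,-0.0435,0],[0,0,0,-0.003,0.0385,-0.0435,0]]}}

```text
time: 9.45
tool_pos: [0.627, -0.0255, 0.0766]
ee_rot: [-3.14, 0.005, 0.159]
wrist_force: [-0.4, 0.4, 0.0]
width: 0.0001
finger_force: 0.0
```

>>> {"api": "apply_moves", "payload": {"commands": [[0,0,0,-0.0076,-0.0037,0,0],[0,0,0,-0.0143,-0.0073,0,0],[0,0,0,-0.0232,-0.0082,0,0],[0,0,0,-0.0326,-0.0048,0,0],[0,0,0,-0.0368,-0.0014,0,0]]}}

```text
time: 9.95
tool_pos: [0.5911, -0.0289, 0.0809]
ee_rot: [3.14, -0.0, 0.157]
wrist_force: [1.4, -1.5, 0.3]
width: 0.0002
finger_force: 0.8
```

>>> {"api": "apply_moves", "payload": {"commands": [[0,0,0,-0.005,0.0055,0,0],[0,0,0,-0.0105,0.0105,0,0],[0,0,0,-0.014,0.018,0,0],[0,0,0,-0.015,0.027,0,0],[0,0,0,-0.012,0.036,0,0]]}}

```text
time: 10.45
tool_pos: [0.5788, 0.0088, 0.0794]
ee_rot: [-3.141, 0.003, 0.158]
wrist_force: [-0.6, -0.5, 0.1]
width: 0.0006
finger_force: 0.7
```

>>> {"api": "apply_moves", "payload": {"commands": [[0,0,0,0.004,0.0055,0,0],[0,0,0,0.012,0.0117,0,0],[0,0,0,0.016,0.015,0,0],[0,0,0,0.002,0.014,0,0],[0,0,0,0,0.01,0.025,0]]}}

```text
time: 10.95
tool_pos: [0.5775, 0.0188, 0.1008]
ee_rot: [-3.139, 0.008, 0.159]
wrist_force: [-1.0, 0.2, -0.4]
width: 0.0006
finger_force: 0.0
```

>>> {"api": "apply_moves", "payload": {"commands": [[0,0,0,0,-0.03,0.0185,0],[0,0,0,0.01,-0.07,0.0185,0],[0,0,0,0.0518,-0.0831,0.0185,0],[0,0,0,0.0518,-0.0831,0.0185,0],[0,0,0,0.0518,-0.0831,0.0185,0]]}}

```text
time: 11.45
tool_pos: [0.6329, -0.0654, 0.1224]
ee_rot: [-3.14, 0.001, 0.157]
wrist_force: [-0.4, -0.6, -0.4]
width: 0.0008
finger_force: 0.0
```

```bash
python3 wing.py w2.png
```

```text
scene [[296.3, 260.0], [287.8, 272.9], [280.2, 295.3]] [[0.6129, -0.0245], [0.6079, 0.0228], [0.585, 0.0916]]
mid [ 0.61036594 -0.0008637   0.088     ] rack angle 87.02087838442236 0.04763366584926763
top [[272.5, 211.1], [249.8, 209.6], [177.9, 224.1]] [[0.6104, -0.0303], [0.6139, 0.0274], [0.5753, 0.2084]]
mid [ 0.61214865 -0.0014336   0.088     ] rack angle 77.603542930391 0.05779846279024973
[ 0.63184089 -0.06456183  0.12446657] 11.65
```

View pics/w2.png

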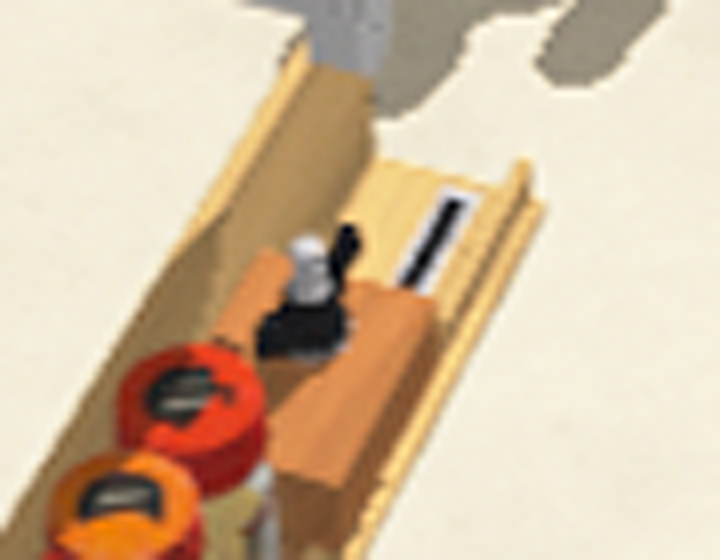

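The image shows the same orientation half a turn on, and the stop hasn't moved. The last stroke goes quickly to about 190°, then in small steps while I watch the force.

>>> {"api": "apply_moves", "payload": {"commands": [[0,0,0,-0.003,0.02,0,0],[0,0,0,-0.003,0.0385,0,0],[0,0,0,-0.003,0.0385,-0.02,0],[0,0,0,-0.003,0.0385,-0.0445,0],[0,0,0,-0.003,0.0385,-0.0445,0]]}}

```text
time: 12.15
tool_pos: [0.6267, -0.0252, 0.0758]
ee_rot: [-3.14, 0.005, 0.159]
wrist_force: [-0.1, -0.3, 0.1]
width: 0.0006
finger_force: 0.0
```

>>> {"api": "apply_moves", "payload": {"commands": [[0,0,0,-0.0076,-0.0037,0,0],[0,0,0,-0.0143,-0.0073,0,0],[0,0,0,-0.0232,-0.0082,0,0],[0,0,0,-0.0326,-0.0048,0,0],[0,0,0,-0.0368,-0.0014,0,0]]}}

```text
time: 12.65
tool_pos: [0.5911, -0.029, 0.08]
ee_rot: [3.14, -0.0, 0.157]
wrist_force: [1.3, -1.8, 0.5]
width: 0.0006
finger_force: 0.8
```

>>> {"api": "apply_moves", "payload": {"commands": [[0,0,0,-0.0017,0.002,0,0],[0,0,0,-0.0034,0.0044,0,0],[0,0,0,-0.005,0.0056,0,0],[0,0,0,-0.0072,0.0068,0,0],[0,0,0,-0.009,0.0085,0,0]]}}

```text
time: 13.15
tool_pos: [0.583, -0.02, 0.0787]
ee_rot: [3.141, 0.001, 0.158]
wrist_force: [1.9, -2.1, -0.5]
width: 0.0004
finger_force: 1.1
```

>>> {"api": "apply_moves", "payload": {"commands": [[0,0,0,-0.0016,0.002,0,0],[0,0,0,-0.0032,0.0043,0,0],[0,0,0,-0.0043,0.0066,0,0],[0,0,0,-0.0048,0.008,0,0],[0,0,0,-0.0052,0.0094,0,0]]}}

```text
time: 13.65
tool_pos: [0.5777, -0.0103, 0.0789]
ee_rot: [-3.142, 0.001, 0.158]
wrist_force: [0.8, -2.4, -0.1]
width: 0.0005
finger_force: 0.9
```

```bash
python3 -c "
from bench import *
o=get_obs();print(o['wrist_force'],o['tool_pos'])"
```

```text
[ 0.83214447 -2.42550701 -0.11599989] [ 0.57769416 -0.01026931  0.0788681 ]
```

>>> {"api": "apply_moves", "payload": {"commands": [[0,0,0,-0.0004,0.0018,0,0],[0,0,0,-0.0006,0.0036,0,0],[0,0,0,-0.0007,0.0054,0,0],[0,0,0,-0.0007,0.0072,0,0],[0,0,0,-0.0007,0.0089,0,0]]}}

```text
time: 14.15
tool_pos: [0.5768, -0.0013, 0.0787]
ee_rot: [-3.141, 0.001, 0.158]
wrist_force: [-1.4, -1.2, -0.1]
width: 0.0005
finger_force: 0.7
```

>>> {"api": "apply_moves", "payload": {"commands": [[0,0,0,0.0002,0.0016,0,0],[0,0,0,0.0007,0.0031,0,0],[0,0,0,0.0011,0.0047,0,0],[0,0,0,0.0015,0.0062,0,0],[0,0,0,0.0015,0.0062,0,0]]}}

```text
time: 14.65
tool_pos: [0.5789, 0.0049, 0.079]
ee_rot: [-3.141, -0.0, 0.158]
wrist_force: [-0.0, -1.6, -0.1]
width: 0.0004
finger_force: 0.6
```

>>> {"api": "apply_moves", "payload": {"commands": [[0,0,0,0.0014,0.003,0,0],[0,0,0,0.0031,0.0059,0,0],[0,0,0,0.0052,0.0085,0,0],[0,0,0,0.0077,0.0109,0,0],[0,0,0,0.0077,0.0109,0,0]]}}

```text
time: 15.15
tool_pos: [0.5825, 0.0116, 0.0788]
ee_rot: [3.135, 0.012, 0.157]
wrist_force: [-11.4, -10.3, 5.2]
width: 0.0003
finger_force: 6.8
```

>>> {"api": "apply_moves", "payload": {"commands": [[0,0,0,-0.003,-0.003,0,0],[0,0,0,-0.007,-0.006,0,0],[0,0,0,-0.018,-0.012,0,0],[0,0,0,-0.018,-0.012,0.02,0],[0,0,0,-0.02,-0.04,0.045,0]]}}

```text
time: 15.65
tool_pos: [0.5653, -0.0218, 0.123]
ee_rot: [-3.138, 0.002, 0.162]
wrist_force: [1.1, -0.5, -0.6]
width: 0.0006
finger_force: 0.0
```

>>> {"api": "apply_moves", "payload": {"commands": [[0,0,0,0.01,-0.03,0.03,0],[0,0,0,0.03,-0.06,0.05,0],[0,0,0,0.05,-0.08,0.05,0],[0,0,0,0.05,-0.1,0.05,0],[0,0,0,0.05,-0.1,0.05,0]]}}

```text
time: 16.15
tool_pos: [0.6167, -0.1264, 0.1738]
ee_rot: [3.141, -0.001, 0.155]
wrist_force: [-0.0, -0.5, -0.4]
width: 0.0005
finger_force: 0.0
```

```bash
sed -i 's/\[230:300,255:345,::-1\],(720,560)/[215:365,220:340,::-1],(480,600)/' wing.py; python3 wing.py w3.png
```

```text
scene [[294.2, 276.1], [292.9, 260.1], [278.3, 292.8]] [[0.5886, 0.0241], [0.6201, -0.0201], [0.5932, 0.0874]]
mid [0.60434766 0.00199513 0.088     ] rack angle 116.59141308319886 0.054264839579604464
top [[215.8, 215.0]] [[0.5993, 0.1133]]
[ 0.61622328 -0.12312047  0.17403959] 16.35
```

View pics/w3.png

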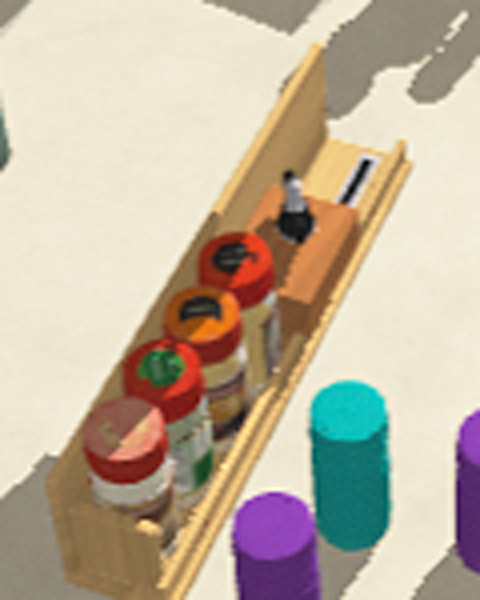

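The wing has stopped firmly at about 115° (ends at px (293,260) and (294,276)) after ~6.9 rad of turning, with 15 N at the end stop. The row is snug with all jars upright, so I'm handing in.

```bash
python3 -c "
from bench import *
print(close_job())"
```

```text
the job is handed in; nothing more can be done
None
```

I pushed the row snug and turned the wing nut clockwise to its end stop (about 6.9 rad by my reckoning), with all four jars upright in the last picture; I handed in at about 16 s, but no verdict was reported.

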